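Butt a loose relief tile into a plaster frieze

TASK

Slide the loose plaster rosette tile across the mounting board until it lies flush against the wooden batten and its side is butted up closed against the rosette tile that is already fixed there. Push it gently with the fingers, flat on the board all the way: do not lift, tip or knock it, and do not disturb the plain plaster offcut, the cup, the jar or any of the tools. Finish with the hand clear of everything.

Things in the scene. Friction and masses are not known exactly. Their poses are not given: they have to be found in the camera images.
- board: Plywood mounting board fixed on the bench, 290 (x) x 560 (y) x 12 mm thick; origin at the centre of its underside, so its top is 12 mm above the bench. A wooden batten 30 wide, 540 long and 28 mm high above the board's top runs along its far edge, parallel to the board's y axis; the batten's near face, the stop, lies at x = +110 mm in the board's frame. The board's x axis points from the open near edge to the batten.
- tile: The loose tile to push: cast plaster, 100 x 100 mm square, 28 mm thick, with a raised rosette (a central boss and eight round petals, 75 mm across, up to 8 mm high) on its top; about 0.4 kg (0.28 to 0.56). Origin at the centre of its underside, z up, x and y square to its sides. It lies flat on the board between the two ends, a few centimetres from the batten, turned up to 20 degrees either way from square with the board.
- fixed_tile: The fixed tile, the same size and rosette as the loose one, glued immovably to the board with one side against the batten and its sides square to the board. It is at y = +190 or -190 mm in the board's frame (either end). Origin at the centre of its underside. The finished place of the loose tile is against the batten and directly beside the fixed one, on the side towards the board's middle: centres 100 mm apart along the board's y axis.
- offcut: Bystander: plain plaster block, 50 x 50 x 28 mm, no rosette, loose on the board at the end opposite to the fixed tile (y = -190 or +190 mm in the board's frame), 25 mm clear of the batten; origin at the centre of its underside. Leave it where it is.
- cup: Bystander: small white plastic cup, 52 mm across, 48 mm high, standing on the near right part of the board; origin at the centre of its underside.
- modelling_tool: Bystander: flat wooden modelling tool, about 150 mm long along its y axis, 28 wide, 10 mm thick, lying on the near left part of the board; origin on its underside.
- hammer: Bystander: hammer lying on the bench to the right of the board, about 260 mm long along its x axis, head at +x, 30 mm high; origin near mid-length, at its underside.
- screwdriver: Bystander: wooden-handled screwdriver lying on the bench to the right of the board, beyond the hammer, about 200 mm long along its x axis, tip at +x; origin near mid-length, at its underside.
- jar: Bystander: glass jar, 72 mm across, 85 mm high, on the bench to the left of the board; origin at the centre of its underside.
- brush: Bystander: brush lying on the bench to the left of the board, about 200 mm long along its x axis, bristles at +x; origin near mid-length, at its underside.
Not all that is in view belongs to the job. Leave any pink look-alike of the tile alone.

How it is judged:
By the outcome, as a careful person would: the job done as asked, in the order asked, and still so for the second after the job is handed in, with the robot touching nothing.
It also fails if it takes over 51 s, if anything falls off the work surface, if the arm or the gripper's body presses on something with over 40 N, if the wrist force passes 120 N, or if a joint passes its speed limit or range.

ROBOT

A 6-joint arm with a two-finger parallel gripper is mounted at the origin on the work surface. World frame = base frame: x ahead of the robot, y to its left, z up, the work surface at z = 0. Lengths are in m, angles in rad, forces in N, time in s.
With the tool pointing down it reaches from about 0.25 to 0.775 m from the base axis. Payload 4 kg.
Tool frame: the origin (TCP) lies at the centre of the arm's flange, where the gripper is bolted on; the fingertips stand ahead of it and the grasp point (between the pads) lies 180 mm ahead of it (robot.tcp_to_tips is the z of the fingertips in the tool frame, in m); z points along the fingers, y is the direction in which the jaws open and shut (so a half turn about z gives the same grasp; the last joint's range is limited). The gripper opens to 94 mm and grips with 3 to 60 N. Pads are 16 mm wide; open, the fingers measure 119 mm over their backs; the gripper's body (75 mm by 177 mm) begins 78 mm behind the grasp point.
Start: joints at [1.163, 0.087, 1.371, -0, 1.684, -0.103], TCP at [0.165, 0.525, 0.405] pointing down, gripper open.
Joint ranges: [-3.1, 3.1], [-0.76, 2.03], [0.27, 2.55], [-1.08, 4.22], [0.17, 2.65], [-2.57, 2.57]. Speed limits (rad/s): [2.79, 2.79, 3.14, 3.14, 3.14, 3.14].

INTERFACE

Orientations are given as [roll, pitch, yaw] about the fixed x, y, z axes, in that order (R = Rz(yaw) Ry(pitch) Rx(roll)).
In Python, from bench import robot gives the robot as it stands.
- The arm moves only by the tool move_arm, never from a script. Its argument "increments" is a list that holds one entry, the list of rows, each a list of 7 numbers: the opening, from 0 (shut) to 1 (fully open), then the shift along the tool's x, y, z as a fraction of full scale, then the turn, a rotation vector about the tool's x, y, z as a fraction of full scale. In form: [[[jaw, dx, dy, dz, rx, ry, rz], ...]]. A call has 1 to 8 rows; each row is the pose to reach, as a shift and turn from the pose commanded when the call began, along the tool's axes at that moment; what a row does not reach only later rows make up. Full scale, the value 1, is 0.1 m for a shift and pi/2 rad for a turn. A row lasts 1/12 s, in which the tool goes at most 41.7 mm and 7.16 degrees, less where a joint would pass 70% of its speed; a pose out of reach is approached as far as the arm can. A call with a number of a shift or a turn outside -1 to 1 is refused whole. A call with a gripper value outside its range is refused whole. The fingers move at their own pace and stop on an object; the grip force is fixed at half the most. Time passes only in rows, so rows that repeat a pose let the fingers close. It gives the time, the measured TCP pose, the force and the opening at its end, in the units of the state.
- robot.get_obs(): the state, without advancing time (a new reading comes with each control period).
- robot.snapshot(name): name is "scene" or "side" or "wrist"; returns (picture, depth): 384x512x3 uint8, red, green, blue; 384x512 float32, m along the optical axis (not along the pixel's ray), 0 where there is no reading.
- robot.camera_params(name): a dict with "mtx" (3x3 intrinsics, pixels), "R" (3x3) and "t" (3): a world point X has camera coordinates R X + t. Camera axes: x right, y down, z forward; pixel columns grow to the right and rows downward; lengths in m; the calibration is good to about 2 mm. The wrist camera is an equidistant fisheye: a pixel r from the principal point sees the ray r / f radians off the axis. A picture is of the moment at which its call begins: read the wrist's pose just before it. camera_params takes no time and is no camera call; for the wrist camera it gives the pose at the moment of the call.
- robot.close_job(): hands the job in, once; it reports no verdict.
The state is a dict: "time": time; "joint_positions": joint angles; "qvel": joint speeds; "joint_torque": joint torques, N m; "tool_pos": TCP position; "ee_rot": TCP orientation; "wrist_force": force on the tool from outside, world axes, zero at the start; "wrist_torque": the same for the moment, N m; "width": finger opening in m.
Only numpy, scipy, OpenCV 4.12 (cv2) and the standard library are available. Lean on these libraries where they do the work, as an engineer would, in place of code of your own. Each camera call takes 0.05 s, during which the arm holds its last target.

## Working session

There is one attempt and no reset: what is moved stays moved. The work goes in short steps, Python scripts to look and compute and a tool call to move; the robot and the scene stay as the last step left them, time stands still between calls to the robot, and variables do not carry over. Pictures are saved under pics/ and viewed, and the job is handed in when it is done.

Besides the shell and the picture viewer there is one more tool, called after "Request:" as name([rows], argument=value, ...), one row to a line, values as JSON. move_arm: Moves the arm, as the interface text tells. Its arguments: {"type":"object","properties":{"increments":{"type":"array","items":{"type":"array","items":{"type":"array","items":{"type":"number","minimum":-1,"maximum":1}}}}},"required":["increments"]}

```bash
mkdir -p pics; ls; python3 - <<'E'
from bench import robot
import cv2,numpy as np
print(robot.get_obs(), robot.tcp_to_tips)
for n in ["scene","side"]:
    p,d=robot.snapshot(n); np.savez(f"{n}0.npz",p=p,d=d); cv2.imwrite(f"pics/{n}0.png",p[:,:,::-1])
    print(n,robot.camera_params(n))
E
```

```text
pics
{'time': 0.0, 'joint_positions': array([ 1.16284213e+00,  8.79099571e-02,  1.37224621e+00, -1.60322586e-05,
        1.68362872e+00, -1.03075350e-01]), 'qvel': array([ 0.0015427 ,  0.00107049, -0.00071195, -0.00093477,  0.00088714,
        0.00190554]), 'joint_torque': array([ 1.44243735e-03, -3.40201557e+01, -3.02417886e+01,  7.16631766e-02,
        3.33473738e-02, -1.84808591e-04]), 'tool_pos': array([0.16504044, 0.52451972, 0.40353243]), 'ee_rot': array([-3.13941041e+00, -2.09716387e-04,  2.83671179e+00]), 'wrist_force': array([-0.32345928, -0.58461415,  0.73956743]), 'wrist_torque': array([-0.0344616 , -0.00298693,  0.00837343]), 'width': 0.09437808740321155} 0.1992
scene {'mtx': array([[353.01670996,   0.        , 253.59144794],
       [  0.        , 353.01670996, 191.36343191],
       [  0.        ,   0.        ,   1.        ]]), 'R': array([[-0.50554905,  0.86278983,  0.00372252],
       [ 0.55920561,  0.3309443 , -0.76010852],
       [-0.65704585, -0.38219049, -0.64978549]]), 't': array([ 0.25998026, -0.23920161,  1.53712717])}
side {'mtx': array([[444.11890858,   0.        , 251.86952801],
       [  0.        , 444.11890858, 190.22729398],
       [  0.        ,   0.        ,   1.        ]]), 'R': array([[ 0.84855737, -0.52901557,  0.00963986],
       [-0.35504353, -0.5828201 , -0.73093421],
       [ 0.39229388,  0.61681704, -0.68237984]]), 't': array([-0.44815524,  0.19098145,  1.52729072])}
```

View pics/scene0.png

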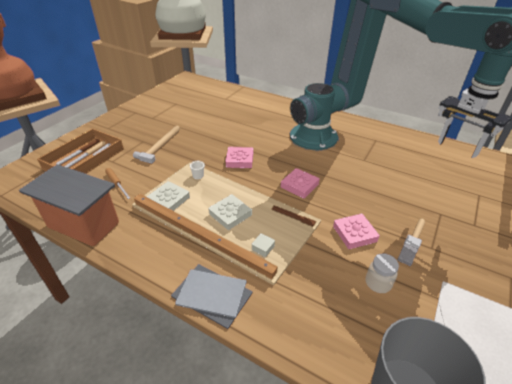

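View pics/side0.png

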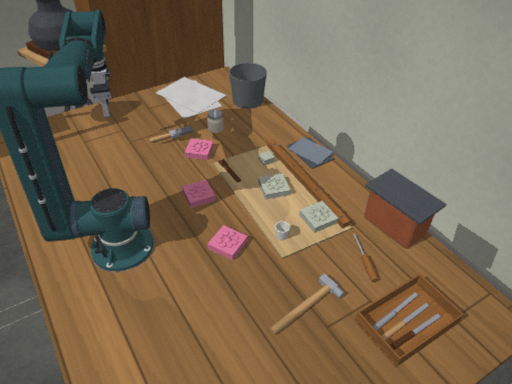

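The scene view shows two white rosette tiles. One is at scene (168,195) / side (318,215), at the cup end against the batten, so it is the fixed one. The other is at scene (230,211) / side (275,186), turned and off the batten, so it is the loose one. The look-alikes are the pink tiles at scene (239,157), (300,182) and (357,231). The plain block at (263,243) is the offcut.

```bash
cat > h.py <<'E'
import numpy as np,cv2
from bench import robot
def pts(n,d,c=None):
    c=c or robot.camera_params(n); K=c["mtx"]
    v,u=np.indices(d.shape); x=(u-K[0,2])/K[0,0]*d; y=(v-K[1,2])/K[1,1]*d
    return (np.stack([x,y,d],-1)-c["t"])@c["R"]
E
python3 - <<'E'
from h import *
for n,boxes in [("scene",dict(fixed=(145,178,195,212),loose=(205,192,255,232),off=(248,230,280,258),cup=(188,158,208,182))),("side",dict(fixed=(296,198,342,235),loose=(256,170,296,200),off=(256,148,278,166),cup=(272,220,294,242)))]:
    z=np.load(n+"0.npz");p=z["p"];P=pts(n,z["d"])
    hsv=cv2.cvtColor(p,cv2.COLOR_RGB2HSV)
    for k,(a,b,c,e) in boxes.items():
        m=np.zeros(p.shape[:2],bool);m[b:e,a:c]=1
        m&=(hsv[...,1]<75)&(hsv[...,2]>110)
        q=P[m];
        hs=np.percentile(q[:,2],[5,25,50,75,95])
        t=q[(q[:,2]>.033)]
        r=cv2.minAreaRect((t[:,:2]*1000).astype(np.float32))
        print(n,k,m.sum(),hs.round(3),np.round(r[0],1),np.round(r[1],1),round(r[2],1))
    # board + batten
    m=(P[...,2]>.03)&(P[...,2]<.05)&(hsv[...,1]>90)&(hsv[...,0]<25)
    m&=(P[...,0]>.3)&(P[...,0]<.8)&(abs(P[...,1])<.45)
    mm=m.astype(np.uint8);nn,l,s,c=cv2.connectedComponentsWithStats(mm)
    i=1+np.argmax(s[1:,4]);t=P[l==i];r=cv2.minAreaRect((t[:,:2]*1000).astype(np.float32));print("batten",s[i],r,np.median(t[:,2]))
z=np.load("scene0.npz");o=cv2.resize(z["p"][140:285,120:330],None,fx=3.8,fy=3.8,interpolation=2);cv2.imwrite("pics/crop0.png",o[:,:,::-1])
z=np.load("side0.npz");o=cv2.resize(z["p"][130:260,200:370],None,fx=4.5,fy=4.5,interpolation=2);cv2.imwrite("pics/crop1.png",o[:,:,::-1])
E
```

```text
scene fixed 1157 [0.009 0.012 0.037 0.04  0.045] [913.5  86.1] [1006.3  133.8] 52.1
scene loose 1550 [0.01  0.012 0.029 0.04  0.045] [891.9 206.9] [889.3 135.3] 40.2
scene off 525 [0.01  0.012 0.032 0.039 0.041] [965.5 260.3] [715.4  65.9] 25.2
scene cup 339 [0.    0.011 0.031 0.048 0.059] [879.4  76.1] [1077.3   48.1] 40.2
batten [ 134  194  144   82 1557] ((724.1832275390625, -71.78646850585938), (541.450927734375, 33.67772674560547), 86.41658782958984) 0.03902156322907675
side fixed 691 [0.018 0.035 0.038 0.041 0.045] [ 296.  -659.5] [1203.3  136.9] 48.9
side loose 623 [0.01  0.032 0.037 0.04  0.045] [ 266.6 -545.1] [1333.2  116. ] 56.3
side off 129 [0.01  0.032 0.036 0.039 0.042] [669.8 119.4] [55.2 51.6] 84.9
side cup 248 [0.008 0.025 0.039 0.051 0.059] [ 186.9 -658.3] [1060.8   48.3] 53.1
batten [267 140  83  86 772] ((723.0399169921875, -73.14645385742188), (543.288330078125, 36.9515495300293), 86.40251922607422) 0.03763545971846068
```

View pics/crop0.png

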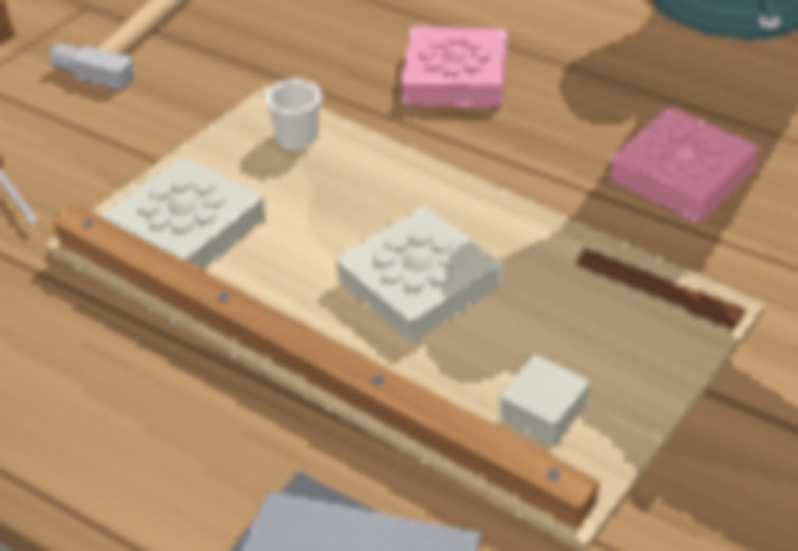

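View pics/crop1.png

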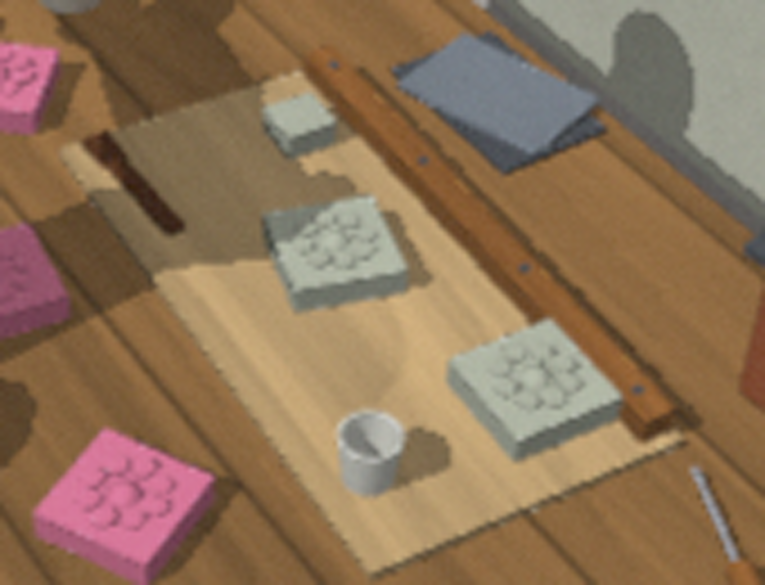

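Both crops show a white rosette tile at the fixed end and a turned, loose white one in the middle. The pink tiles lie off the board. Next I'll filter out the depth dropouts and measure properly.

```bash
cat >> h.py <<'E'
def analyze(n,p,d,c=None,v=True):
    P=pts(n,d,c);P[(d<=0.1)]=9
    hsv=cv2.cvtColor(p,cv2.COLOR_RGB2HSV)
    R=(P[...,0]>.35)&(P[...,0]<.8)&(abs(P[...,1]+.07)<.33)
    m=R&(hsv[...,1]<80)&(hsv[...,2]>50)&(P[...,2]>.030)&(P[...,2]<.06)
    m=cv2.morphologyEx(m.astype(np.uint8),cv2.MORPH_OPEN,np.ones((3,3)))
    nn,l,s,_=cv2.connectedComponentsWithStats(m)
    for i in range(1,nn):
        if s[i,4]<40: continue
        t=P[l==i]; 
        r=cv2.minAreaRect((t[:,:2]*1000).astype(np.float32))
        print(n,s[i],"medz",np.median(t[:,2]).round(4),"rect",np.round(r[0],1),np.round(r[1],1),round(r[2],2))
    m=R&(hsv[...,1]>90)&(hsv[...,0]<25)&(P[...,2]>.034)&(P[...,2]<.05)
    m=cv2.morphologyEx(m.astype(np.uint8),cv2.MORPH_OPEN,np.ones((3,3)))
    nn,l,s,_=cv2.connectedComponentsWithStats(m); i=1+np.argmax(s[1:,4]);t=P[l==i]
    r=cv2.minAreaRect((t[:,:2]*1000).astype(np.float32));print(n,"batten",np.round(r[0],1),np.round(r[1],1),round(r[2],2))
E
python3 - <<'E'
from h import *
for n in ["scene","side"]:
    z=np.load(n+"0.npz"); analyze(n,z["p"],z["d"])
E
```

```text
scene [190 161  14  15 153] medz 0.0469 rect [ 488.9 -254.5] [52.3 46. ] 48.45
scene [148 182  41  27 627] medz 0.0398 rect [ 647.8 -256.1] [104.  104.3] 85.45
scene [209 195  42  31 736] medz 0.0397 rect [601.1 -38. ] [103.8 102.7] 73.57
scene [252 234  23  18 265] medz 0.0391 rect [671.1 122.5] [51.4 51.8] 86.3
scene batten [723.9 -71.8] [541.5  33.4] 86.28
side [258 151  16  10 104] medz 0.0372 rect [669.1 119.1] [55.2 51. ] 85.67
side [259 174  31  22 483] medz 0.0387 rect [600.4 -41.1] [109.1 101.7] 74.5
side [300 201  37  27 604] medz 0.0387 rect [ 647.3 -258.6] [109.5 107. ] 88.67
side [275 222  14  15 149] medz 0.048 rect [ 487.8 -255.9] [51.3 45. ] 55.57
side batten [724.1 -29.1] [235.3  31.6] 86.44
```

Board frame: yaw is about -3.7°. The loose tile sits at board (0,+24) mm, turned about -12°, and the fixed tile is at the -y end. The goal centre is about (653,-157) mm in world coordinates. I'll push in +x to square the tile up against the batten, then slide it in -y.

Request:
move_arm([
  [[0.5, -1, -0.86, 0, 0, 0, 0], [0.5, -1, -0.86, 0, 0, 0, 0], [0.5, -1, -0.86, 0, 0, 0, 0], [0.5, -1, -0.86, 0, 0, 0, 0]],
])

```text
time: 0.43
tool_pos: [0.2366, 0.4091, 0.4043]
ee_rot: [-3.139, 0.002, 2.832]
wrist_force: [-0.7, 0.7, -0.2]
width: 0.0708
```

Request:
move_arm([
  [[0.5, -1, -0.86, 0, 0, 0, 0], [0.5, -1, -0.86, 0, 0, 0, 0], [0.5, -1, -0.86, 0, 0, 0, 0], [0.5, -1, -0.86, 0, 0, 0, 0]],
])

```text
time: 0.77
tool_pos: [0.3062, 0.297, 0.4045]
ee_rot: [-3.14, 0.002, 2.831]
wrist_force: [0.5, 0.9, 0.0]
width: 0.0479
```

Request:
move_arm([
  [[0.5, -1, -0.86, 0, 0, 0, 0], [0.5, -1, -0.86, 0, 0, 0, 0], [0.5, -1, -0.86, 0, 0, 0, 0], [0.5, -1, -0.86, 0, 0, 0, 0]],
])

```text
time: 1.1
tool_pos: [0.3759, 0.185, 0.4043]
ee_rot: [-3.14, 0.001, 2.83]
wrist_force: [0.6, 0.3, -0.3]
width: 0.0467
```

Request:
move_arm([
  [[0.5, -1, -0.86, 0, 0, 0, 0], [0.5, -1, -0.86, 0, 0, 0, 0], [0.5, -1, -0.86, 0, 0, 0, 0], [0.5, -1, -0.86, 0, 0, 0, 0]],
])

```text
time: 1.43
tool_pos: [0.4456, 0.0732, 0.4039]
ee_rot: [-3.14, 0.001, 2.831]
wrist_force: [0.3, -0.1, -0.1]
width: 0.0472
```

Request:
move_arm([
  [[0.5, -0.95, -0.82, 0, 0, 0, -0.155], [0.5, -0.95, -0.82, 0, 0, 0, -0.155], [0.5, -0.95, -0.82, 0, 0, 0, -0.155], [0.5, -0.95, -0.82, 0, 0, 0, -0.155], [0.5, -0.95, -0.82, 0, 0, 0, -0.155], [0.5, -0.95, -0.82, 0, 0, 0, -0.155]],
])

```text
time: 1.93
tool_pos: [0.5095, -0.0293, 0.4041]
ee_rot: [3.14, -0.002, 3.08]
wrist_force: [0.4, 0.4, -0.3]
width: 0.047
```

```bash
cat >> h.py <<'E'
from scipy.spatial.transform import Rotation as Ro
def inc(target,yaw=None):
    o=robot.get_obs(); R=Ro.from_euler('xyz',o["ee_rot"]).as_matrix()
    print("inc",(R.T@(np.array(target)-o["tool_pos"])/.1).round(3), "dyaw(tool rz)",None if yaw is None else (-(yaw-o["ee_rot"][2])/(np.pi/2)))
E
python3 - <<'E'
from h import *
c=robot.camera_params("wrist");p,d=robot.snapshot("wrist");cv2.imwrite("pics/w1.png",p[:,:,::-1]);np.savez("w1.npz",p=p,d=d,**c);print(c)
o=robot.get_obs();print(o)
inc([.511,-.033,.217],3.077)
E
```

```text
{'mtx': array([[297.31863964,   0.        , 253.54749674],
       [  0.        , 297.31863964, 194.83124528],
       [  0.        ,   0.        ,   1.        ]]), 'R': array([[ 6.29749729e-02,  9.98014673e-01,  9.30429801e-04],
       [ 9.64223130e-01, -6.10832079e-02,  2.57958519e-01],
       [ 2.57503221e-01, -1.53477888e-02, -9.66155545e-01]]), 't': array([-0.00362304, -0.51734502,  0.2582667 ])}
{'time': 1.9833, 'joint_positions': array([-1.67988998e-01, -1.84749662e-03,  1.46371582e+00,  1.22047412e-03,
        1.68091928e+00, -1.67844751e+00]), 'qvel': array([ 0.01345879, -0.01657981,  0.00420037, -0.00366486, -0.00240036,
       -0.00748295]), 'joint_torque': array([-6.45587537e-01, -2.95029348e+01, -3.02563190e+01, -6.28204294e-02,
        4.27970546e-02,  7.24422178e-03]), 'tool_pos': array([ 0.50913503, -0.02874836,  0.4043959 ]), 'ee_rot': array([ 3.14025805e+00, -1.05760104e-03,  3.08138895e+00]), 'wrist_force': array([ 0.28076606, -0.28785904,  0.3575401 ]), 'wrist_torque': array([-0.07249584, -0.00765263, -0.04704124]), 'width': 0.046878361657685455}
inc [-0.023 -0.044  1.874] dyaw(tool rz) 0.002794091692400973
```

View pics/w1.png

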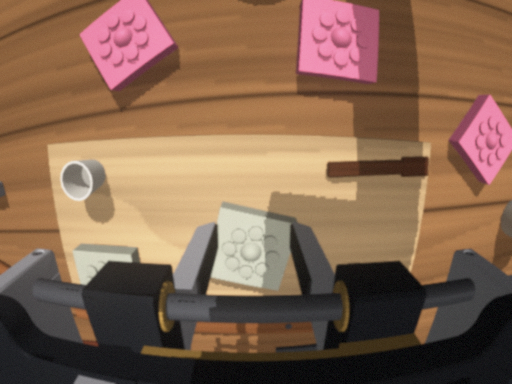

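The wrist view shows the loose tile at (252,250) between the finger lines, the modelling tool's end at (328,168) well to the side, and the cup at (82,180). The near side of the tile is free, so I'll go down.

Request:
move_arm([
  [[0.5, -0.02, -0.04, 1, 0, 0, 0], [0.5, -0.02, -0.04, 1, 0, 0, 0], [0.5, -0.02, -0.04, 1, 0, 0, 0], [0.5, -0.02, -0.04, 1, 0, 0, 0]],
])

```text
time: 2.32
tool_pos: [0.5088, -0.0321, 0.2993]
ee_rot: [3.14, -0.011, 3.083]
wrist_force: [-1.1, -0.2, -1.1]
width: 0.0472
```

Request:
move_arm([
  [[0.5, 0, 0, 0.25, 0, 0, 0], [0.5, 0, 0, 0.5, 0, 0, 0], [0.5, 0, 0, 0.75, 0, 0, 0], [0.5, 0, 0, 0.87, 0, 0, 0], [0.5, 0, 0, 0.87, 0, 0, 0], [0.5, 0, 0, 0.87, 0, 0, 0]],
])

```text
time: 2.82
tool_pos: [0.5115, -0.0336, 0.2189]
ee_rot: [3.141, 0.001, 3.081]
wrist_force: [-1.0, 0.3, -0.2]
width: 0.0468
```

```bash
python3 - <<'E'
from h import *
p,d=robot.snapshot("side");cv2.imwrite("pics/s1.png",cv2.resize(p[110:270,170:370],None,fx=3.8,fy=3.7,interpolation=2)[:,:,::-1])
analyze("side",p,d)
o=robot.get_obs();print(o["tool_pos"],o["ee_rot"],o["wrist_force"],o["time"])
E
```

```text
side [265 151   7   7  40] medz 0.0375 rect [682.  120.9] [39.3 25.1] 56.53
side [263 174  27  22 327] medz 0.0383 rect [600.2 -40.9] [106.9 100.9] 73.5
side [300 202  38  27 611] medz 0.0389 rect [ 647.6 -258.6] [108.  107.2] 86.32
side [275 222  14  15 145] medz 0.0449 rect [ 489.  -255.5] [54.4 43.2] 47.2
side batten [ 714.8 -197.5] [221.5  35. ] 87.03
[ 0.51193459 -0.03392386  0.21980595] [-3.141405    0.00336387  3.0810953 ] [0.90243086 0.11012999 0.55392896] 2.8667
```

View pics/s1.png

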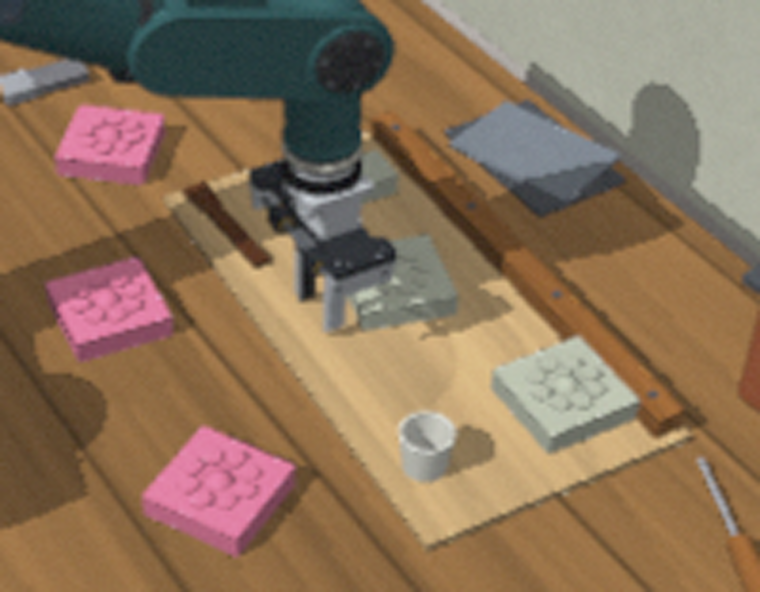

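Request:
move_arm([
  [[0.5, -0.05, 0, 0, 0, 0, 0], [0.5, -0.1, 0, 0, 0, 0, 0], [0.5, -0.14, 0, 0, 0, 0, 0], [0.5, -0.18, 0, 0, 0, 0, 0], [0.5, -0.21, 0, 0, 0, 0, 0], [0.5, -0.24, 0, 0, 0, 0, 0], [0.5, -0.27, 0, 0, 0, 0, 0], [0.5, -0.3, 0, 0, 0, 0, 0]],
])

```text
time: 3.53
tool_pos: [0.5409, -0.0365, 0.2173]
ee_rot: [-3.141, -0.002, 3.08]
wrist_force: [-3.1, -1.2, 1.4]
width: 0.047
```

Request:
move_arm([
  [[0.5, -0.03, 0, 0, 0, 0, 0], [0.5, -0.06, 0, 0, 0, 0, 0], [0.5, -0.09, 0, 0, 0, 0, 0], [0.5, -0.12, 0, 0, 0, 0, 0], [0.5, -0.15, 0, 0, 0, 0, 0], [0.5, -0.18, 0, 0, 0, 0, 0], [0.5, -0.21, 0, 0, 0, 0, 0], [0.5, -0.24, 0, 0, 0, 0, 0]],
])

```text
time: 4.2
tool_pos: [0.5654, -0.0377, 0.2176]
ee_rot: [3.141, 0.0, 3.08]
wrist_force: [-1.8, -1.6, -0.1]
width: 0.0471
```

```bash
python3 - <<'E'
from h import *
p,d=robot.snapshot("side");cv2.imwrite("pics/s2.png",cv2.resize(p[110:270,170:370],None,fx=3.8,fy=3.7,interpolation=2)[:,:,::-1])
analyze("side",p,d)
p,d=robot.snapshot("scene");analyze("scene",p,d)
o=robot.get_obs();print(o["tool_pos"],o["ee_rot"],o["wrist_force"],o["time"])
E
```

```text
side [267 177  27  17 181] medz 0.0375 rect [617.5 -69.2] [128.9  44.5] 12.87
side [300 201  38  28 614] medz 0.0386 rect [ 648.  -258.5] [106.6 106.9] 87.69
side [275 223  14   7  81] medz 0.0445 rect [ 495.  -247.5] [34.7 46.8] 47.56
side [275 231  13   6  59] medz 0.0434 rect [ 476.2 -269.5] [18.4 42. ] 49.02
side batten [728.7  36. ] [187.7  31.8] 83.27
scene [190 161  14  15 153] medz 0.0459 rect [ 490.  -255.5] [53.1 45.6] 44.61
scene [148 182  41  26 627] medz 0.0399 rect [ 648.  -256.5] [102.9 103.4] 86.02
scene [206 197  44  35 845] medz 0.04 rect [616.6 -28.8] [103.  122.4] 86.79
scene [252 234  23  19 266] medz 0.0392 rect [671.4 122.8] [51.2 51.7] 87.1
scene batten [724.2 -71. ] [540.5  32.9] 86.32
[ 0.56574079 -0.037563    0.21781394] [3.14107412e+00 1.43813782e-03 3.08052871e+00] [-0.02641179 -0.0314572  -0.38732416] 4.3
```

View pics/s2.png

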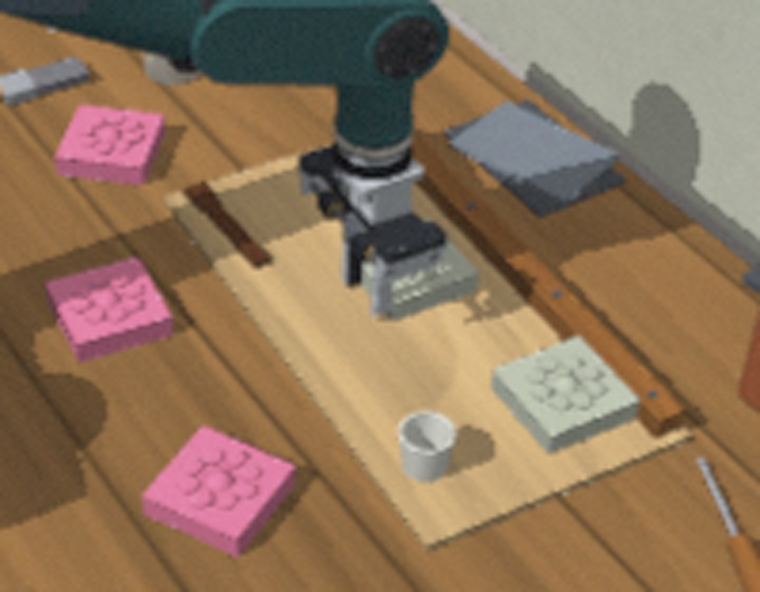

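Request:
move_arm([
  [[0.5, -0.04, 0, 0, 0, 0, 0], [0.5, -0.08, 0, 0, 0, 0, 0], [0.5, -0.12, 0, 0, 0, 0, 0], [0.5, -0.16, 0, 0, 0, 0, 0], [0.5, -0.2, 0, 0, 0, 0, 0], [0.5, -0.24, 0, 0, 0, 0, 0], [0.5, -0.27, 0, 0, 0, 0, 0], [0.5, -0.3, 0, 0, 0, 0, 0]],
])

```text
time: 4.97
tool_pos: [0.5953, -0.0395, 0.2178]
ee_rot: [3.141, -0.0, 3.08]
wrist_force: [-3.8, -0.1, 3.3]
width: 0.047
```

Request:
move_arm([
  [[0.5, -0.01, 0, 0, 0, 0, 0], [0.5, -0.02, 0, 0, 0, 0, 0], [0.5, -0.03, 0, 0, 0, 0, 0], [0.5, -0.04, 0, 0, 0, 0, 0]],
])

```text
time: 5.3
tool_pos: [0.5989, -0.0398, 0.2178]
ee_rot: [3.142, -0.0, 3.08]
wrist_force: [-5.0, -0.3, 3.6]
width: 0.0469
```

```bash
python3 - <<'E'
from h import *
p,d=robot.snapshot("scene");cv2.imwrite("pics/c3.png",cv2.resize(p[150:280,120:300],None,fx=4.4,fy=4.4,interpolation=2)[:,:,::-1]);analyze("scene",p,d)
o=robot.get_obs();print(o["tool_pos"],o["ee_rot"],o["wrist_force"],o["time"])
E
```

```text
scene [191 162  13  13 135] medz 0.0476 rect [ 487.8 -253.2] [50.8 43.6] 41.2
scene [148 182  41  27 635] medz 0.04 rect [ 648.2 -255.9] [104.4 102.5] 86.45
scene [200 202  44  36 846] medz 0.0401 rect [651.4 -30.6] [102.2 122.4] 87.37
scene [251 234  24  19 276] medz 0.0391 rect [671.1 122.3] [51.1 52.1] 85.28
scene batten [723.8 -71.5] [541.   33.2] 86.44
[ 0.59913424 -0.03978592  0.21782446] [3.14154310e+00 2.87636617e-04 3.08022692e+00] [-4.00986062  1.4660536   3.34541525] 5.35
```

View pics/c3.png

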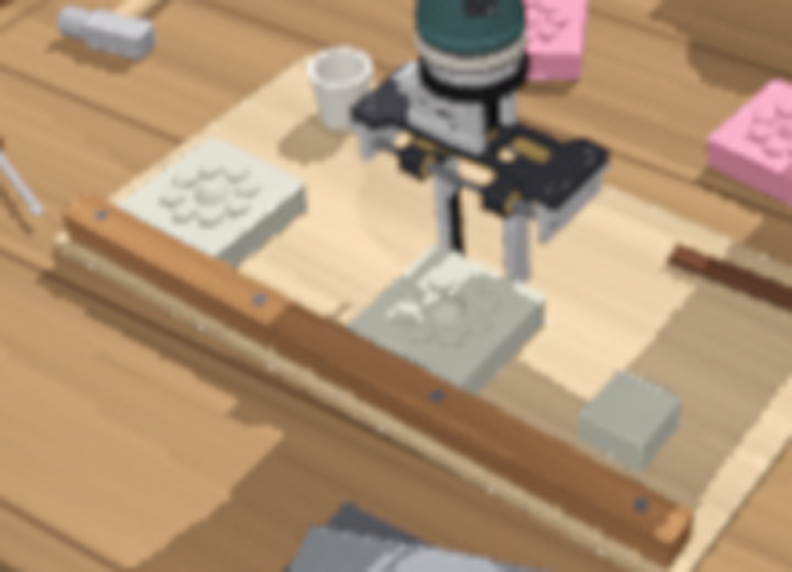

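The view shows the tile squared and nearly at the batten, with the hand behind it and the offcut, cup and modelling tool clear. I'll creep forward until the force rises.

Request:
move_arm([
  [[0.5, -0.01, 0, 0, 0, 0, 0], [0.5, -0.02, 0, 0, 0, 0, 0], [0.5, -0.02, 0, 0, 0, 0, 0]],
])

```text
time: 5.6
tool_pos: [0.601, -0.0399, 0.2178]
ee_rot: [3.142, -0.0, 3.08]
wrist_force: [-4.7, 0.6, 3.0]
width: 0.0469
```

Request:
move_arm([
  [[0.5, -0.01, 0, 0, 0, 0, 0], [0.5, -0.02, 0, 0, 0, 0, 0], [0.5, -0.02, 0, 0, 0, 0, 0]],
])

```text
time: 5.85
tool_pos: [0.6019, -0.0399, 0.2178]
ee_rot: [3.142, -0.005, 3.08]
wrist_force: [-10.3, -0.1, 7.2]
width: 0.0468
```

Request:
move_arm([
  [[0.5, -0.01, 0, 0, 0, 0, 0], [0.5, -0.01, 0, 0, 0, 0, 0], [0.5, -0.01, 0, 0, 0, 0, 0]],
])

```text
time: 6.1
tool_pos: [0.6023, -0.04, 0.2179]
ee_rot: [3.142, -0.007, 3.08]
wrist_force: [-13.4, 0.6, 8.9]
width: 0.0469
```

Flush on the batten at about 13 N. Next I'll back off, lift, go round to the +y side and turn 90°.

Request:
move_arm([
  [[0.5, 0.05, 0, 0, 0, 0, 0], [0.5, 0.12, 0, 0, 0, 0, 0], [0.5, 0.25, 0, 0, 0, 0, 0], [0.5, 0.3, 0, 0, 0, 0, 0], [0.5, 0.3, 0, -0.3, 0, 0, 0], [0.5, 0.3, 0, -0.6, 0, 0, 0], [0.5, 0.3, 0, -0.9, 0, 0, 0], [0.5, 0.3, 0, -0.9, 0, 0, 0]],
])

```text
time: 6.77
tool_pos: [0.5759, -0.0385, 0.3155]
ee_rot: [-3.14, 0.016, 3.08]
wrist_force: [0.8, -0.1, 1.1]
width: 0.047
```

```bash
python3 - <<'E'
from h import *
for n in("scene","side"):
  p,d=robot.snapshot(n);cv2.imwrite(f"pics/{n}4.png",cv2.resize(p[130:280,120:370],None,fx=3.2,fy=3.2,interpolation=2)[:,:,::-1]);analyze(n,p,d)
o=robot.get_obs();print(o["tool_pos"],o["ee_rot"],o["wrist_force"],o["time"])
inc([.6627,.0373,.309],3.0805-np.pi/2)
E
```

```text
scene [191 161  13  14 150] medz 0.0471 rect [ 486.9 -254.2] [53.1 44.8] 36.72
scene [148 182  41  27 637] medz 0.0399 rect [ 647.1 -256.6] [102.8 102.3] 86.39
scene [200 207  43  31 789] medz 0.04 rect [661.9 -32. ] [103.3 101.7] 86.59
scene [251 234  24  19 272] medz 0.0391 rect [671.4 122.1] [51.3 52.9] 86.4
scene batten [724.2 -70.5] [539.5  33.9] 86.43
side [271 167  32  23 443] medz 0.0386 rect [661.5 -33.2] [105.1 105.5] 86.83
side [300 202  38  27 608] medz 0.0388 rect [ 648.1 -258.7] [108.2 109.2] 86.91
side [275 222  14  15 149] medz 0.0459 rect [ 487.8 -256.6] [51.4 46.7] 62.7
side batten [ 719.6 -112.7] [156.   31.8] 85.03
[ 0.57463607 -0.0383107   0.30962326] [-3.14117278  0.00573231  3.08025516] [-0.666578    0.2524292  -0.43851841] 6.8667
inc [-0.833  0.809  0.011] dyaw(tool rz) 0.9998441324868097
```

View pics/side4.png

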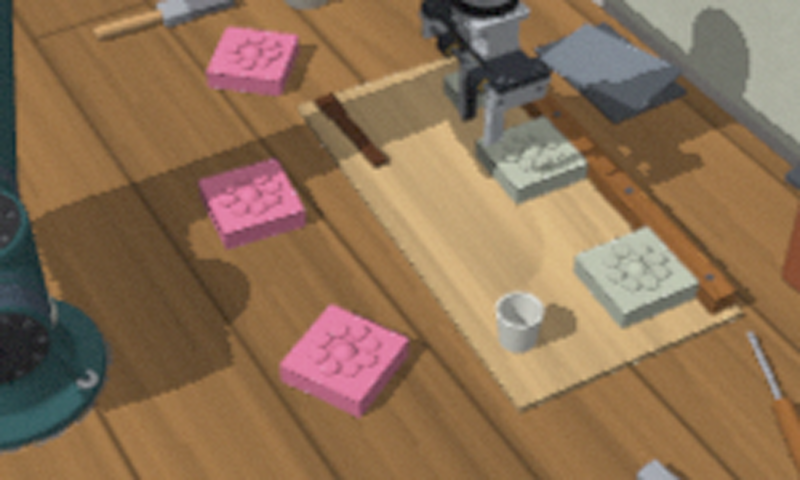

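The tile is square and flush with the batten: the centre-to-centre direction to the fixed tile is 86.2°, against 86.4° for the batten. It has 125 mm to go. Now round to its +y side.

Request:
move_arm([
  [[0.5, -0.83, 0.86, 0, 0, 0, 0.5], [0.5, -0.83, 0.86, 0, 0, 0, 0.5], [0.5, -0.83, 0.86, 0, 0, 0, 0.5], [0.5, -0.83, 0.86, 0, 0, 0, 0.5], [0.5, -0.83, 0.86, 0, 0, 0, 0.5], [0.5, -0.83, 0.86, 0, 0, 0, 0.5], [0.5, -0.83, 0.86, 0, 0, 0, 0.5], [0.5, -0.83, 0.86, 0, 0, 0, 0.5]],
])

```text
time: 7.53
tool_pos: [0.662, 0.0427, 0.3047]
ee_rot: [-3.139, -0.003, 2.295]
wrist_force: [0.2, -0.3, -0.2]
width: 0.047
```

Request:
move_arm([
  [[0.5, 0, 0, 0, 0, 0, 0.5], [0.5, 0, 0, 0, 0, 0, 0.5], [0.5, 0, 0, 0, 0, 0, 0.5], [0.5, 0, 0, 0, 0, 0, 0.5], [0.5, 0, 0, 0, 0, 0, 0.5], [0.5, 0, 0, 0, 0, 0, 0.5], [0.5, 0, 0, 0, 0, 0, 0.5], [0.5, 0, 0, 0, 0, 0, 0.5]],
])

```text
time: 8.2
tool_pos: [0.6619, 0.0424, 0.3059]
ee_rot: [-3.139, -0.0, 1.51]
wrist_force: [0.4, -0.0, -0.5]
width: 0.0469
```

```bash
python3 - <<'E'
from h import *
c=robot.camera_params("wrist");p,d=robot.snapshot("wrist");cv2.imwrite("pics/w5.png",p[:,:,::-1])
o=robot.get_obs();print(o["tool_pos"],o["ee_rot"],o["joint_positions"],o["time"])
inc([.663,.0423,.217],3.0805-np.pi/2)
E
```

```text
[0.66195807 0.04244693 0.30603973] [-3.13947914e+00 -6.12590653e-05  1.51125049e+00] [-2.14293983e-02  3.74074687e-01  1.22154722e+00  1.41790955e-04
  1.54808039e+00  3.81129992e-02] 8.25
inc [-0.001  0.012  0.89 ] dyaw(tool rz) 0.0009847369653784282
```

View pics/w5.png

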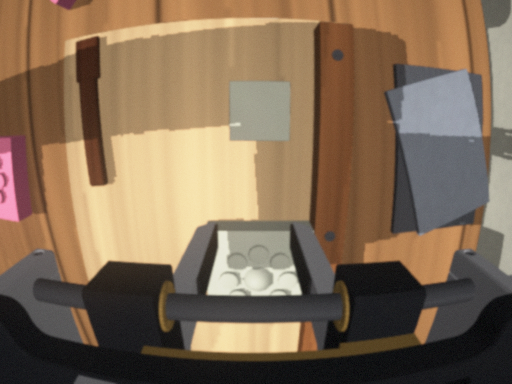

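The wrist view shows the tile between the fingers with its +y side at row 225. The offcut at (260,110) and the batten at (330,150) are clear of the finger lines. Going down.

Request:
move_arm([
  [[0.5, 0, 0.01, 0.2, 0, 0, 0], [0.5, 0, 0.01, 0.4, 0, 0, 0], [0.5, 0, 0.01, 0.6, 0, 0, 0], [0.5, 0, 0.01, 0.75, 0, 0, 0], [0.5, 0, 0.01, 0.88, 0, 0, 0], [0.5, 0, 0.01, 0.88, 0, 0, 0], [0.5, 0, 0.01, 0.88, 0, 0, 0]],
])

```text
time: 8.83
tool_pos: [0.6629, 0.0424, 0.2185]
ee_rot: [-3.139, 0.0, 1.51]
wrist_force: [-0.3, -0.0, 0.7]
width: 0.0472
```

```bash
python3 - <<'E'
from h import *
for n in("scene",):
  p,d=robot.snapshot(n);cv2.imwrite(f"pics/{n}6.png",cv2.resize(p[150:280,120:300],None,fx=4.4,fy=4.4,interpolation=2)[:,:,::-1]);analyze(n,p,d)
o=robot.get_obs();print(o["tool_pos"],o["ee_rot"],o["wrist_force"],o["time"])
E
```

```text
scene [191 162  13  13 148] medz 0.0476 rect [ 489.2 -252.8] [54.8 44.8] 34.9
scene [148 182  41  27 627] medz 0.0399 rect [ 647.6 -256.7] [103.7 103.4] 86.02
scene [200 215  30  23 280] medz 0.0398 rect [696.3 -35.1] [105.9  46.9] 73.23
scene [232 233   7   7  42] medz 0.0435 rect [697.   43.1] [ 8.9 18.4] 24.14
scene [252 234  23  19 270] medz 0.0393 rect [670.9 122.4] [51.1 53.7] 84.78
scene batten [724.2 -71. ] [539.7  34.3] 86.53
[0.6633519  0.04243856 0.22000607] [ 3.14109764e+00 -1.11214962e-04  1.51003067e+00] [ 0.02649982 -0.98530608 -0.08995031] 8.8833
```

View pics/scene6.png

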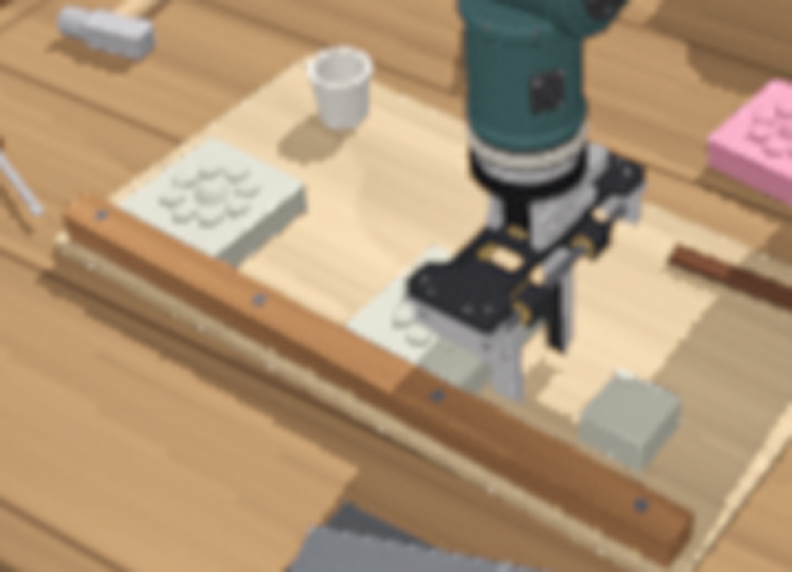

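Request:
move_arm([
  [[0.5, -0.04, 0, 0, 0, 0, 0], [0.5, -0.08, 0, 0, 0, 0, 0], [0.5, -0.11, 0, 0, 0, 0, 0], [0.5, -0.14, 0, 0, 0, 0, 0], [0.5, -0.17, 0, 0, 0, 0, 0], [0.5, -0.2, 0, 0, 0, 0, 0], [0.5, -0.23, 0, 0, 0, 0, 0], [0.5, -0.26, 0, 0, 0, 0, 0]],
])

```text
time: 9.55
tool_pos: [0.6618, 0.0172, 0.2208]
ee_rot: [3.14, -0.002, 1.51]
wrist_force: [-0.2, 4.6, 3.4]
width: 0.0465
```

Request:
move_arm([
  [[0.5, -0.03, 0, 0, 0, 0, 0], [0.5, -0.06, 0, 0, 0, 0, 0], [0.5, -0.1, 0, 0, 0, 0, 0], [0.5, -0.14, 0, 0, 0, 0, 0], [0.5, -0.18, 0, 0, 0, 0, 0], [0.5, -0.22, 0, 0, 0, 0, 0], [0.5, -0.26, 0, 0, 0, 0, 0], [0.5, -0.3, 0, 0, 0, 0, 0]],
])

```text
time: 10.22
tool_pos: [0.6599, -0.0127, 0.2207]
ee_rot: [3.14, -0.002, 1.51]
wrist_force: [0.5, 6.6, 4.6]
width: 0.0469
```

```bash
python3 - <<'E'
from h import *
for n in("scene","side"):
  p,d=robot.snapshot(n);analyze(n,p,d)
  cv2.imwrite(f"pics/{n}7.png",cv2.resize(p[130:280,120:370],None,fx=3.2,fy=3.2,interpolation=2)[:,:,::-1])
o=robot.get_obs();print(o["tool_pos"],o["ee_rot"],o["wrist_force"],o["time"])
E
```

```text
scene [190 161  14  14 151] medz 0.0475 rect [ 489.4 -255.8] [56.1 45.6] 43.56
scene [148 182  41  27 632] medz 0.0398 rect [ 647.8 -257.8] [104.8 105.3] 87.49
scene [190 213  34  20 289] medz 0.0398 rect [695.6 -65.8] [121.8  35.4] 83.98
scene [223 213   8   9  49] medz 0.0385 rect [640.3 -27.8] [25.9 30.5] 60.77
scene [252 234  23  19 270] medz 0.039 rect [670.6 122.1] [51.8 53.3] 85.41
scene batten [724.4 -70.9] [539.9  32.9] 86.41
side [274 173  35  23 518] medz 0.0386 rect [660.1 -69.9] [119.6 106. ] 84.85
side [300 201  38  28 617] medz 0.0388 rect [ 647.8 -257.8] [106.9 106.3] 88.65
side [275 222  14   7  79] medz 0.0472 rect [ 492.8 -245.4] [31.3 46.6] 64.35
side [275 231  13   6  56] medz 0.0451 rect [ 477.6 -268.8] [17.9 42. ] 53.05
side batten [ 713.8 -252.5] [173.5  33.4] 84.5
[ 0.65990281 -0.01356587  0.22047011] [ 3.14019882e+00 -4.86487225e-04  1.50941681e+00] [1.1367772  2.87803252 2.61834948] 10.3167
```

View pics/side7.png

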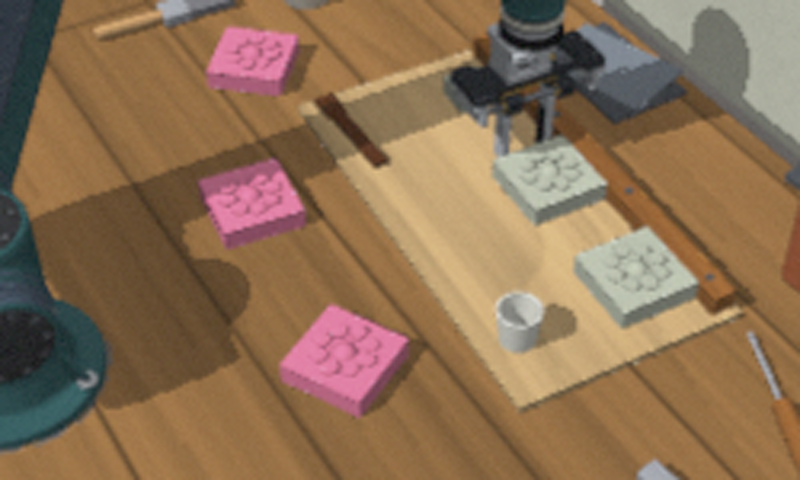

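Request:
move_arm([
  [[0.5, -0.04, 0, 0, 0, 0, 0], [0.5, -0.09, 0, 0, 0, 0, 0], [0.5, -0.14, 0, 0, 0, 0, 0], [0.5, -0.19, 0, 0, 0, 0, 0], [0.5, -0.24, 0, 0, 0, 0, 0], [0.5, -0.29, 0, 0, 0, 0, 0], [0.5, -0.34, 0, 0, 0, 0, 0], [0.5, -0.38, 0, 0, 0, 0, 0]],
])

```text
time: 10.98
tool_pos: [0.6576, -0.0509, 0.2204]
ee_rot: [3.141, -0.002, 1.51]
wrist_force: [0.3, 6.4, 4.5]
width: 0.0472
```

Request:
move_arm([
  [[0.5, -0.04, 0, 0, 0, 0, 0], [0.5, -0.09, 0, 0, 0, 0, 0], [0.5, -0.14, 0, 0, 0, 0, 0], [0.5, -0.19, 0, 0, 0, 0, 0], [0.5, -0.23, 0, 0, 0, 0, 0], [0.5, -0.27, 0, 0, 0, 0, 0], [0.5, -0.31, 0, 0, 0, 0, 0], [0.5, -0.34, 0, 0, 0, 0, 0]],
])

```text
time: 11.65
tool_pos: [0.6554, -0.0849, 0.2203]
ee_rot: [3.141, -0.002, 1.51]
wrist_force: [0.9, 5.8, 4.3]
width: 0.0468
```

```bash
python3 - <<'E'
from h import *
for n in("scene","side"):
  p,d=robot.snapshot(n);analyze(n,p,d)
  cv2.imwrite(f"pics/{n}8.png",cv2.resize(p[150:270,130:350],None,fx=3.6,fy=3.6,interpolation=2)[:,:,::-1])
o=robot.get_obs();print(o["tool_pos"],o["ee_rot"],o["wrist_force"],o["time"])
E
```

```text
scene [148 182  57  41 797] medz 0.0399 rect [ 652.6 -190.4] [234.6 103. ] 85.15
scene [204 204   8  10  56] medz 0.039 rect [636.8 -99.9] [24.1 38.8] 88.85
scene [252 234  23  19 263] medz 0.0389 rect [671.6 122.1] [51.7 53.8] 87.72
scene batten [724.1 -70.4] [539.2  33.7] 86.56
side [260 151  14  10 101] medz 0.0365 rect [670.3 120.5] [52.3 50. ] 85.26
side [ 284  182   54   46 1179] medz 0.0387 rect [ 651.1 -198.5] [230.1 107.5] 86.78
side [276 222  13   7  68] medz 0.0478 rect [ 498.3 -245.8] [21.3 43.8] 43.02
side [278 232  10   5  42] medz 0.0434 rect [ 480.3 -274.3] [10.1 32. ] 61.82
side batten [ 715.3 -191.1] [69.  30.9] 89.12
[ 0.65538607 -0.08535613  0.22006219] [ 3.14095632e+00 -2.12002068e-04  1.50945270e+00] [-0.02156982  3.31508256  3.39233151] 11.75
```

View pics/side8.png

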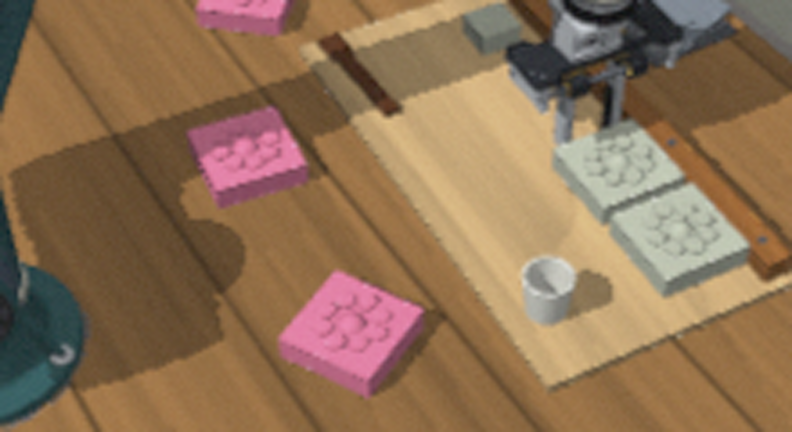

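A gap of about 12 mm remains at (655,195), so I'll close it slowly.

Request:
move_arm([
  [[0.5, -0.02, 0, 0, 0, 0, 0], [0.5, -0.04, 0, 0, 0, 0, 0], [0.5, -0.06, 0, 0, 0, 0, 0], [0.5, -0.08, 0, 0, 0, 0, 0], [0.5, -0.09, 0, 0, 0, 0, 0], [0.5, -0.1, 0, 0, 0, 0, 0]],
])

```text
time: 12.25
tool_pos: [0.6548, -0.0948, 0.22]
ee_rot: [3.141, -0.001, 1.51]
wrist_force: [-0.6, 5.0, 4.1]
width: 0.047
```

Request:
move_arm([
  [[0.5, -0.01, 0, 0, 0, 0, 0], [0.5, -0.02, 0, 0, 0, 0, 0], [0.5, -0.02, 0, 0, 0, 0, 0]],
])

```text
time: 12.5
tool_pos: [0.6546, -0.0969, 0.2199]
ee_rot: [3.141, -0.001, 1.51]
wrist_force: [1.1, 4.6, 3.9]
width: 0.0468
```

Request:
move_arm([
  [[0.5, -0.01, 0, 0, 0, 0, 0], [0.5, -0.02, 0, 0, 0, 0, 0], [0.5, -0.02, 0, 0, 0, 0, 0]],
])

```text
time: 12.75
tool_pos: [0.6546, -0.0978, 0.2199]
ee_rot: [3.141, -0.004, 1.51]
wrist_force: [0.9, 9.1, 3.8]
width: 0.0469
```

Request:
move_arm([
  [[0.5, -0.01, 0, 0, 0, 0, 0], [0.5, -0.01, 0, 0, 0, 0, 0], [0.5, -0.01, 0, 0, 0, 0, 0]],
])

```text
time: 13.0
tool_pos: [0.6546, -0.0981, 0.2199]
ee_rot: [3.141, -0.005, 1.51]
wrist_force: [0.8, 9.4, 4.7]
width: 0.0471
```

Request:
move_arm([
  [[0.5, 0.04, 0, 0, 0, 0, 0], [0.5, 0.1, 0, 0, 0, 0, 0], [0.5, 0.2, 0, 0, 0, 0, 0], [0.5, 0.3, 0, 0, 0, 0, 0], [0.5, 0.3, 0, -0.25, 0, 0, 0], [0.5, 0.3, 0, -0.6, 0, 0, 0], [0.5, 0.3, 0, -1, 0, 0, 0], [0.5, 0.3, 0, -1, 0, 0, 0]],
])

```text
time: 13.67
tool_pos: [0.6577, -0.07, 0.3298]
ee_rot: [3.126, 0.003, 1.51]
wrist_force: [1.0, 0.6, 2.0]
width: 0.0466
```

```bash
python3 - <<'E'
from h import *
for n in("scene","side"):
  p,d=robot.snapshot(n);analyze(n,p,d);np.savez(n+"9.npz",p=p,d=d)
  cv2.imwrite(f"pics/{n}9.png",cv2.resize(p[165:250,140:350] if n=="side" else p[160:260,130:290],None,fx=3.8,fy=3.8,interpolation=2)[:,:,::-1])
o=robot.get_obs();print(o["tool_pos"],o["ee_rot"],o["wrist_force"],o["time"])
E
```

```text
scene [ 148  182   64   39 1270] medz 0.0402 rect [ 650.7 -207. ] [203.  104.4] 86.07
scene [251 234  22  19 267] medz 0.0391 rect [671.3 122.7] [51.  51.8] 85.72
scene batten [724.2 -71.2] [540.7  32.9] 86.46
side [260 151  14  11 110] medz 0.0366 rect [671.5 117.3] [64.5 51.5] 81.46
side [ 286  186   51   43 1130] medz 0.0389 rect [ 651.  -208.8] [205.7 107.5] 85.9
side [275 222  14   8  80] medz 0.0456 rect [ 494.1 -243. ] [29.1 46.2] 64.99
side [275 231  13   6  57] medz 0.0453 rect [ 475.5 -268.6] [18.9 42.4] 42.48
side batten [ 709.6 -294.8] [92.1 27.6] 81.17
[ 0.65666588 -0.06999821  0.32278186] [3.13581852e+00 1.39921751e-03 1.50968715e+00] [ 0.05070099 -0.24274498 -0.20137582] 13.7667
```

View pics/side9.png

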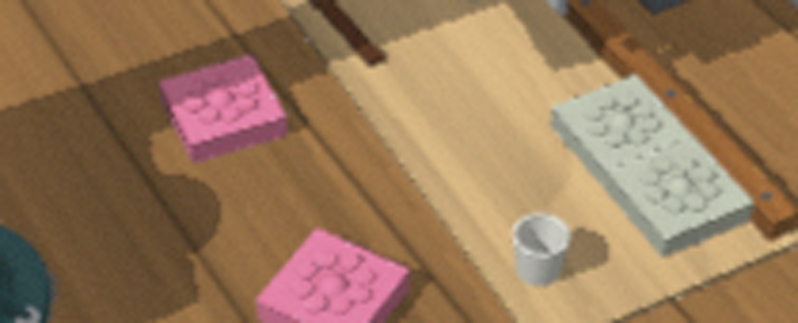

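View pics/scene9.png

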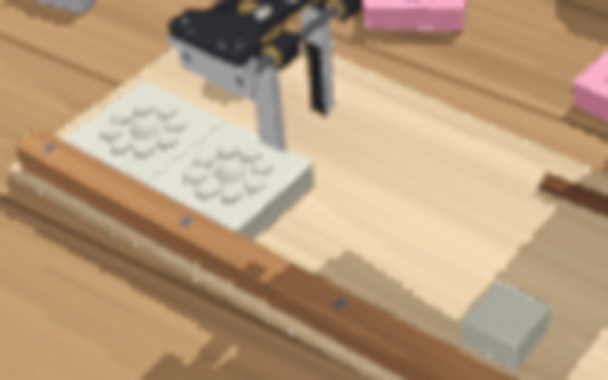

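Closed up: the pair's outline is 203 x 104 mm. Now checking collinearity and the batten fit with edge fits, taken from above after moving the hand back.

Request:
move_arm([
  [[0.5, 0.9, 0, -0.8, 0, 0, 0], [0.5, 0.9, 0, -0.8, 0, 0, 0], [0.5, 0.9, 0, -0.8, 0, 0, 0], [0.5, 0.9, 0, -0.8, 0, 0, 0], [0.5, 0.9, 0, -0.8, 0, 0, 0]],
])

```text
time: 14.18
tool_pos: [0.6618, 0.0211, 0.3997]
ee_rot: [3.141, 0.001, 1.512]
wrist_force: [0.2, -1.3, -0.3]
width: 0.047
```

```bash
python3 - <<'E'
from h import *
bx=lambda P:((P[...,0]-.724)*np.cos(np.radians(-3.57))+(P[...,1]+.0714)*np.sin(np.radians(-3.57)))+.125
by=lambda P:(-(P[...,0]-.724)*np.sin(np.radians(-3.57))+(P[...,1]+.0714)*np.cos(np.radians(-3.57)))
for n in("scene","side"):
  c=robot.camera_params(n);p,d=robot.snapshot(n)
  # intersect every pixel ray with plane z=.040 (tile top / batten top)
  K=c["mtx"];v,u=np.indices(d.shape);r=np.stack([(u-K[0,2])/K[0,0],(v-K[1,2])/K[1,1],np.ones(d.shape)],-1)@c["R"]
  o=-c["R"].T@c["t"];P=o+r*((.040-o[2])/r[...,2])[...,None]
  X=bx(P)*1e3;Y=by(P)*1e3
  # rectified top view 2px/mm  board x -40..150, y -260..0
  gx,gy=np.meshgrid(np.arange(-20,150,.5),np.arange(-250,-10,.5))
  a=np.radians(-3.57);wx=.724+((gx-125)*np.cos(a)-gy*np.sin(a))/1e3;wy=-.0714+((gx-125)*np.sin(a)+gy*np.cos(a))/1e3
  W=np.stack([wx,wy,np.full_like(wx,.04)],-1)@c["R"].T+c["t"];q=W@K.T
  im=cv2.remap(p,(q[...,0]/q[...,2]).astype(np.float32),(q[...,1]/q[...,2]).astype(np.float32),cv2.INTER_CUBIC)
  cv2.imwrite(f"pics/top_{n}.png",cv2.resize(im,None,fx=1.2,fy=1.2)[:,:,::-1])
  s=cv2.cvtColor(im,cv2.COLOR_RGB2HSV)[...,1].astype(float)
  for nm,lo,hi in(("fixed",-230,-150),("loose",-130,-50)):
    k=(gy[:,0]>lo)&(gy[:,0]<hi);pr=cv2.GaussianBlur(s[k],(1,1),0)
    o1=[];
    for seg in np.array_split(pr,4):
      m=seg.mean(0);x=gx[0]
      i=np.where(x<40)[0];e=np.gradient(m);lo_=x[i][np.argmin(e[i])]
      j=np.where((x>90)&(x<135))[0];hi_=x[j][np.argmax(e[j])]
      o1.append((lo_,hi_))
    print(n,nm,o1)
  analyze(n,p,d)
o=robot.get_obs();print(o["tool_pos"],o["time"])
E
```

```text
scene fixed [(np.float64(8.5), np.float64(111.5)), (np.float64(8.5), np.float64(111.5)), (np.float64(8.5), np.float64(111.5)), (np.float64(10.5), np.float64(111.5))]
scene loose [(np.float64(9.5), np.float64(112.0)), (np.float64(9.0), np.float64(112.0)), (np.float64(9.0), np.float64(111.5)), (np.float64(9.0), np.float64(111.5))]
scene [190 162  14  13 141] medz 0.0473 rect [ 491.3 -256.1] [53.6 43.2] 52.4
scene [ 148  182   64   39 1286] medz 0.04 rect [ 650.7 -206.9] [204.2 103.9] 85.72
scene [252 234  23  19 266] medz 0.039 rect [670.7 122.4] [51.3 53.6] 86.28
scene batten [724.4 -71.2] [540.8  33.1] 86.36
side fixed [(np.float64(-4.5), np.float64(111.5)), (np.float64(-5.0), np.float64(111.5)), (np.float64(-4.5), np.float64(111.5)), (np.float64(-4.5), np.float64(111.0))]
side loose [(np.float64(-4.0), np.float64(111.5)), (np.float64(-5.5), np.float64(111.0)), (np.float64(-6.0), np.float64(112.0)), (np.float64(-2.5), np.float64(111.0))]
side [259 151  14  11 105] medz 0.0374 rect [670.2 119.8] [63.5 51.7] 83.57
side [ 285  186   52   43 1138] medz 0.0387 rect [ 650.9 -210.1] [205.2 107.4] 86.12
side [275 222  14  15 143] medz 0.0468 rect [ 488.6 -256.3] [52.5 44.1] 48.19
side batten [ 713.6 -230.4] [228.1  31.9] 86.65
[0.66160085 0.01907471 0.39661907] 14.2833
```

View pics/top_scene.png

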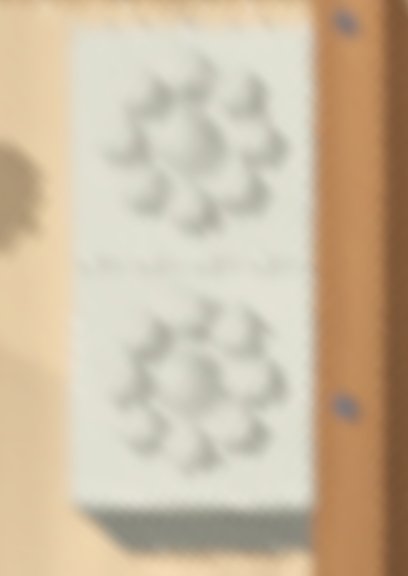

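View pics/top_side.png

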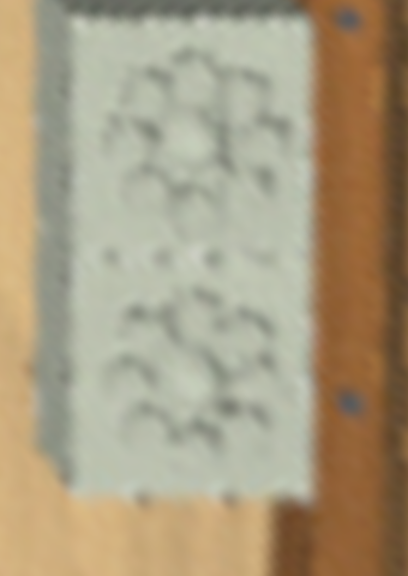

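Both rectified views show the two tiles as one 100 x 200 rectangle, with a hairline seam at row ~260 and both tiles' far edges on the batten line (111.5 mm for each). The offcut and cup have not moved. Handing in.

```bash
python3 - <<'E'
from bench import robot
o=robot.get_obs();print(o["tool_pos"],o["qvel"].round(3),o["wrist_force"])
print(robot.close_job())
E
```

```text
[0.66160085 0.01907471 0.39661907] [-0.02   0.01   0.017  0.004  0.003  0.001] [ 0.8328958   1.0579051  -0.53347118]
the job is handed in; nothing more can be done
None
```

The loose rosette tile now lies flush against the batten, with its side closed up against the fixed tile. I handed the job in at about 14.3 s on the robot's clock. I pushed the tile with two fingers, first square onto the batten (about 16 N at contact), then about 125 mm along it until it met the fixed tile (about 11 N).

**Fit:** in the last pictures the two tiles outline as one rectangle of about 204 x 104 mm. A single tile measures about 103 mm the same way, so there is no visible gap beyond a hairline seam. The far edges of both tiles sit on the batten line to within about 0.5 mm.

**Bystanders:** the offcut and cup measured where they began, within 1–2 mm of measuring noise. I saw no change in the modelling tool, but checked it only by eye. I did not measure the jar, brush, hammer or screwdriver; the hand did not go near them at working height.

**Disagreement:** the near-edge fit from the side camera caught the tile's side face (about -5 mm) instead of its top edge (10 mm expected). I relied on the scene camera for that edge (about 9 mm) and on both cameras for the batten edge.

The hand finished well above the board, with the fingertips about 0.2 m up and touching nothing.

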